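Stow the pipettes and close the case

ROBOT

A 6-joint arm with a two-finger parallel gripper is mounted at the origin on the work surface. World frame = base frame: x ahead of the robot, y to its left, z up, the work surface at z = 0. Lengths are in m, angles in rad, forces in N, time in s.
With the tool pointing down it reaches from about 0.425 to 0.95 m from the base axis. Payload 14.7 kg.
Tool frame: the origin (TCP) lies midway between the tips of the shut fingers; the grasp point (between the pads) lies 19 mm behind it (env.grip_depth is the distance from the TCP to the grasp point, in m); z points along the fingers, y is the line along which they close (so a half turn about z gives the same grasp; the last joint's range is limited). The gripper opens to 85 mm and grips with 20 to 120 N. Pads are 22 mm wide; open, the fingers measure 114 mm over their backs; the gripper's body (76 mm by 85 mm) begins 54 mm behind the grasp point. The pads swing forward as they close: fully open they stand 13 mm farther back than shut.
Start: joints at [-1.216, 0.48, 1.596, -0, 1.065, -0.047], TCP at [0.254, -0.598, 0.231] pointing down, gripper open.
Joint ranges: [-2.75, 2.75], [-0.82, 2.05], [0.23, 2.67], [-1.56, 4.7], [0.09, 2.69], [-2.92, 2.92]. Speed limits (rad/s): [1.89, 1.89, 2.39, 3.01, 3.01, 3.01].

INTERFACE

Orientations are given as a unit quaternion [x, y, z, w].
In Python, from bench import env, vision, spotter gives the robot as it stands.
- The arm moves only by the shell command python3 -m handwheel 'ROWS'. ROWS is JSON, one flat list of numbers, 7 for each row, row after row: the shift along the tool's x, y, z normalised to -1 to 1, where 1 is 0.5 m, then the turn, a rotation vector about the tool's x, y, z normalised to -1 to 1, where 1 is 90 degrees, then the opening, from 0 (shut) to 1 (fully open). In form: [tx, ty, tz, wx, wy, wz, gripper, tx, ty, tz, wx, wy, wz, gripper, ...]. A call has 1 to 8 rows; each row is the pose to reach, as a shift and turn from the pose commanded when the call began, along the tool's axes at that moment; what a row does not reach only later rows make up. A row lasts 1/8 s, in which the tool goes at most 62.5 mm and 10.7 degrees, less where a joint would pass 70% of its speed; a pose out of reach is approached as far as the arm can. A call with a number of a shift or a turn outside -1 to 1 is refused whole. A call with a gripper value outside its range is refused whole. The fingers move at their own pace and stop on an object; the grip force is fixed at half the most. Time passes only in rows, so rows that repeat a pose let the fingers close. It gives the time, the measured TCP pose, the force, the opening and the grip force at its end, in the units of the state.
- env.get_state(): the state, without advancing time (a new reading comes with each control period).
- vision.read_camera(name): name is "scene" or "side" or "wrist"; returns a dict with "color" (384x512x3 uint8, red, green, blue), "camera_matrix" (3x3 intrinsics, pixels), "world_to_cam" (4x4, takes a point from world to camera coordinates). Camera axes: x right, y down, z forward; pixel columns grow to the right and rows downward; lengths in m; the calibration is good to about 2 mm. A picture is of the moment at which its call begins. There is no depth.
- env.sign_off(): hands the job in; it is judged then, once.
Trained networks look in a picture, given as the dict that the camera call returned (one of the last four; its "shot" number tells which), for a name from the list of things; names that differ only in an ending like _2 or _b are one class to them, and where a whole thing is asked for, a point or a joint stands for the part that bears it (a point fixed in the world has none). Each returns a list of dicts, best first, with "score" (0 to 1); they miss things now and then, are a little off and sometimes report something else, mostly with a low value. They report only what shows in the picture. A call takes as long as a camera call.
- spotter.outline_of(label, picture): "mask" (384x512 bool, what is visible of it) and "uv" ([column, row] in pixels, amid what is visible of it).
The state is a dict: "t": time; "qpos": joint angles; "qvel": joint speeds; "tau": joint torques, N m; "tool_pos": TCP position; "eef_rot": TCP orientation; "ft_force": force on the tool from outside, world axes, zero at the start; "ft_torque": the same for the moment, N m; "width": opening from 0.0 (shut) to 1.0 (fully open); "finger_force": force on a finger pad.
Only numpy, scipy, OpenCV 4.12 (cv2) and the standard library are available. Lean on these libraries where they do the work, as an engineer would, in place of code of your own. Each camera call takes 0.05 s, during which the arm holds its last target. There are 200 camera calls.

TASK

Put away all the pipettes lying on the bench: lay each one flat in a compartment of its own in the open case, thin tip in the narrow end (any compartment will do). Then lay the aluminium retaining bar across them, in its groove over the tips. After that lower the clear lid gently, without slamming it, until it is fully shut, and only then swing both clamps fully down onto it. Leave everything else where it is.

Things in the scene. Friction and masses are not known exactly. Their poses are not given: they have to be found in the camera images.
- case: fixed flat case, 220 (x) by 250 mm (y); origin: centre of its underside. Floor 6 mm thick, outer walls 36 mm high. Four compartments along x, side by side in y. Wide end for the thick end, x -105 to -55 mm, channel 36 mm across, ribs 18 mm above the floor. Narrow end for the tip: x 30 to 105 mm, channel 22 mm, ribs 22 mm. No ribs between. Lid on the +y side, two clamps on the -y side
- slot1 (a point): compartment 1, at y = -75 mm in the case: point 13 mm above its floor at mid-length, where the middle of a stowed pipette's axis belongs; axes as the case's
- slot2 (a point): compartment 2, at y = -25 mm in the case: point 13 mm above its floor at mid-length, where the middle of a stowed pipette's axis belongs; axes as the case's
- slot3 (a point): compartment 3, at y = 25 mm in the case: point 13 mm above its floor at mid-length, where the middle of a stowed pipette's axis belongs; axes as the case's
- slot4 (a point): compartment 4, at y = 75 mm in the case: point 13 mm above its floor at mid-length, where the middle of a stowed pipette's axis belongs; axes as the case's
- lid (a joint): clear lid, 220 x 250 mm, hinged on the case's +y side (axis along case x, at case y 125 mm, 38 mm above the bench). Stiff, stays where left; about 3 N at its free edge moves it. 0 = fully shut, its flat top then 66 mm above the bench; about 1.9 = open, leaning back past upright (limit 2.1). Its outer face is 28 mm off the hinge axis; push it there
- bar: retaining bar, plain aluminium, 220 x 20 x 26 mm, 120 g, lying on the bench; origin at its centre, x axis along it, z up. It goes across the case over all the tip shafts, on top of the ribs of the narrow ends, in the groove between four small keepers
- bar_seat (a point): where the centre of the laid bar belongs: case x 66 mm, y 0, 41 mm above the bench; the bar lies along the case's y, its underside on the ribs 28 mm above the bench, between keepers 12 mm high that leave a groove 30 mm wide
- clamp1 (a joint): hold-down clamp on the case's -y side at case x -85 mm (hinge along the case's x, at case y -137 mm, 72 mm above the bench): steel arm 75 mm long, 22 mm wide, 8 mm thick with a black grip at its end, stiff (about 2 N at the end moves it). 0 = fully down, lying on the shut lid, pointing to +y; about 1.7 = open, upright and leaning outward (limit 1.85)
- clamp2 (a joint): hold-down clamp on the case's -y side at case x 85 mm (hinge along the case's x, at case y -137 mm, 72 mm above the bench): steel arm 75 mm long, 22 mm wide, 8 mm thick with a black grip at its end, stiff (about 2 N at the end moves it). 0 = fully down, lying on the shut lid, pointing to +y; about 1.7 = open, upright and leaning outward (limit 1.85)
- pipette1: hand pipette lying on the bench, 190 mm long, 90 g (may be absent). Origin: on its axis at mid-length, 13 mm above its underside; x axis along it towards the thin tip. White body 24 mm wide, 26 mm high from x -80 to +10 mm (grip it about x -25), push button at -x end, grey shaft tapering from 15 to 7 mm from x +10 to +95 mm at mid-height
- pipette1_tip (a point): point on its axis near the tip, 90 mm from the middle
- pipette2: hand pipette lying on the bench, 190 mm long, 90 g (may be absent). Origin: on its axis at mid-length, 13 mm above its underside; x axis along it towards the thin tip. White body 24 mm wide, 26 mm high from x -80 to +10 mm (grip it about x -25), push button at -x end, grey shaft tapering from 15 to 7 mm from x +10 to +95 mm at mid-height
- pipette2_tip (a point): point on its axis near the tip, 90 mm from the middle
- pipette3: hand pipette lying on the bench, 190 mm long, 90 g (may be absent). Origin: on its axis at mid-length, 13 mm above its underside; x axis along it towards the thin tip. White body 24 mm wide, 26 mm high from x -80 to +10 mm (grip it about x -25), push button at -x end, grey shaft tapering from 15 to 7 mm from x +10 to +95 mm at mid-height
- pipette3_tip (a point): point on its axis near the tip, 90 mm from the middle
- pipette4: hand pipette lying on the bench, 190 mm long, 90 g (may be absent). Origin: on its axis at mid-length, 13 mm above its underside; x axis along it towards the thin tip. White body 24 mm wide, 26 mm high from x -80 to +10 mm (grip it about x -25), push button at -x end, grey shaft tapering from 15 to 7 mm from x +10 to +95 mm at mid-height
- pipette4_tip (a point): point on its axis near the tip, 90 mm from the middle
- marker: capped marker pen, 140 x 18 x 18 mm, lying on the bench; origin at its underside; not part of the job, leave it
- beaker: white plastic beaker, 76 mm wide, 90 mm tall; origin at its underside; not part of the job, leave it
- reagent: glass bottle with green cap, 70 mm wide, 140 mm tall; origin at its underside; not part of the job, leave it
- tipbox: box of pipette tips with clear cover, 85 x 125 x 85 mm; origin at its underside; not part of the job, leave it
- dish: round clear culture dish, 90 mm wide, 14 mm tall; origin at its underside; not part of the job, leave it

How it is judged:
By the outcome, as a careful person would: the job done as asked, in the order asked, and still so for the second after the job is handed in, with the robot touching nothing.
Of pipette1, pipette2, pipette3, pipette4 only 2 to 4 are there at a start; the rules pass over those that are not, and their reading is None.
At some moment in a run one of pipette1, pipette2, pipette3, pipette4, bar may be knocked a few centimetres aside while the robot is not near it.
Once in a run the grip may slacken for a moment while it holds something.
It also fails if it takes over 210 s, if anything falls off the work surface, if the arm or the gripper's body presses on something with over 40 N, if the wrist force passes 120 N, or if a joint passes its speed limit or range.

## Working session

There is one attempt and no reset: what is moved stays moved. The work goes in short steps, Python scripts to look and compute and a shell command to move; the robot and the scene stay as the last step left them, time stands still between calls to the robot, and variables do not carry over. Pictures are saved under pics/ and viewed, at most 14 in all, crops included, and the job is handed in when it is done.

```bash
ls; mkdir -p pics; cat > h.py <<'E'
import numpy as np, cv2
from scipy.spatial.transform import Rotation as R
from bench import env, vision, spotter
def snap(n,f=None):
    p=vision.read_camera(n)
    if f: cv2.imwrite('pics/'+f,p['color'][:,:,::-1])
    return p
def ray(p,uv):
    K=np.array(p['camera_matrix']);T=np.array(p['world_to_cam']);Rm=T[:3,:3];c=-Rm.T@T[:3,3]
    uv=np.atleast_2d(uv).astype(float)
    d=np.c_[uv,np.ones(len(uv))]@np.linalg.inv(K).T@Rm
    return c,d
def onplane(p,uv,z):
    c,d=ray(p,uv); return c+d*((z-c[2])/d[:,2])[:,None]
def proj(p,X):
    K=np.array(p['camera_matrix']);T=np.array(p['world_to_cam']);X=np.atleast_2d(X)
    q=(X@T[:3,:3].T+T[:3,3])@K.T; return q[:,:2]/q[:,2:]
E
python3 - <<'E'
from h import *
s=env.get_state(); print(s['t'],s['tool_pos'],s['eef_rot'],env.grip_depth)
for n in ('scene','side'):
    p=snap(n,n+'0.png'); c,_=ray(p,[0,0]); print(n,c)
    for l in ('pipette1','bar','case','lid','clamp1','marker'):
        for o in spotter.outline_of(l,p): print(l,round(o['score'],2),np.round(o['uv']),o['mask'].sum())
E
```

```text
pics
0.0 [ 0.25407168 -0.59784064  0.23066826] [ 9.79881336e-01  1.99580024e-01 -1.00381351e-04 -6.09803085e-04] 0.0187
scene [ 1.23448199 -0.17447894  0.95830218]
pipette1 0.88 [128. 192.] 336
pipette1 0.83 [165. 181.] 304
pipette1 0.6 [349. 160.] 11294
pipette1 0.5 [374. 136.] 5796
bar 0.62 [172. 233.] 787
case 0.63 [348. 157.] 11077
lid 0.94 [375. 136.] 5595
clamp1 0.4 [277. 187.] 63
marker 0.55 [255. 232.] 288
side [0.53879826 0.80041496 1.13887713]
pipette1 0.74 [298. 132.] 286
pipette1 0.71 [311. 152.] 295
pipette1 0.24 [248. 152.] 324
bar 0.79 [248. 150.] 293
case 0.77 [283. 264.] 7570
lid 0.87 [291. 295.] 1961
clamp1 0.69 [308. 197.] 172
marker 0.68 [231. 201.] 224
```

View pics/scene0.png

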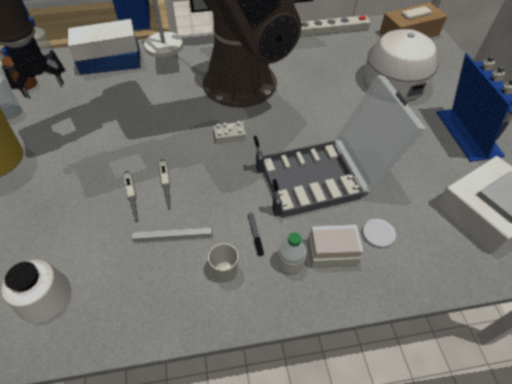

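View pics/side0.png

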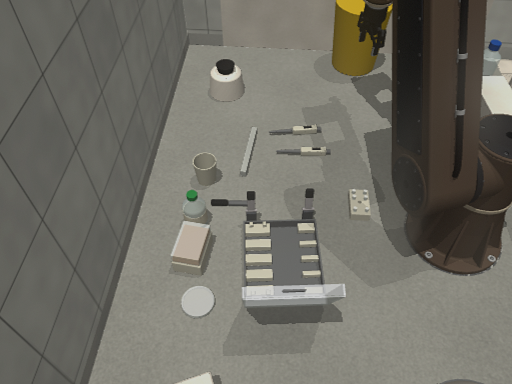

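Two pipettes (scene pixels 129,192 and 165,181; tips toward +x), bar at 172,234, open case at 310,180 with narrow end toward +x and lid toward +y.

```bash
cat > m.py <<'E'
from h import *
def axis(p,mask,z):
    ys,xs=np.nonzero(mask); X=onplane(p,np.c_[xs,ys],z)[:,:2]; c=X.mean(0)
    w,v=np.linalg.eigh(np.cov((X-c).T)); a=v[:,1]; a=a*np.sign(a[np.argmax(abs(a))])
    t=(X-c)@a; mid=c+a*(np.percentile(t,1)+np.percentile(t,99))/2
    return mid,np.degrees(np.arctan2(a[1],a[0])),np.ptp(t)
E
python3 - <<'E'
from m import *
ims={}
for n in ('scene','side'):
    p=snap(n); ims[n]=p['color'][:,:,::-1]
    for l in ('pipette1','bar','marker','clamp1'):
        for o in spotter.outline_of(l,p):
            if o['mask'].sum()<2000 and o['score']>.35:
                z=.026 if l=='bar' else .013
                m,a,L=axis(p,o['mask'],z); print(n,l,np.round(m,4),round(a,1),round(L,3))
a=cv2.resize(ims['scene'][125:225,240:400],None,fx=5,fy=5,interpolation=2)
b=cv2.resize(ims['side'][180:315,230:350],None,fx=4.4,fy=4.4,interpolation=2)
cv2.imwrite('pics/ca.png',a); cv2.imwrite('pics/cb.png',b)
E
```

```text
scene pipette1 [ 0.4542 -0.3066] 3.9 0.194
scene pipette1 [ 0.4871 -0.4114] 9.4 0.192
scene bar [ 0.6574 -0.2943] 83.9 0.219
scene bar [ 0.6947 -0.0665] 2.9 0.128
scene marker [ 0.6862 -0.0649] 2.7 0.136
scene clamp1 [0.3538 0.0018] -1.1 0.092
side pipette1 [ 0.452  -0.3018] 3.6 0.172
side pipette1 [ 0.4832 -0.4088] 10.6 0.172
side pipette1 [0.7381 0.2833] 126.0 0.094
side bar [ 0.6461 -0.2814] 84.2 0.234
side marker [ 0.6907 -0.0569] 1.5 0.115
side clamp1 [ 0.4377 -0.092 ] 84.6 0.08
side clamp1 [ 0.6229 -0.0709] 97.3 0.077
```

View pics/ca.png

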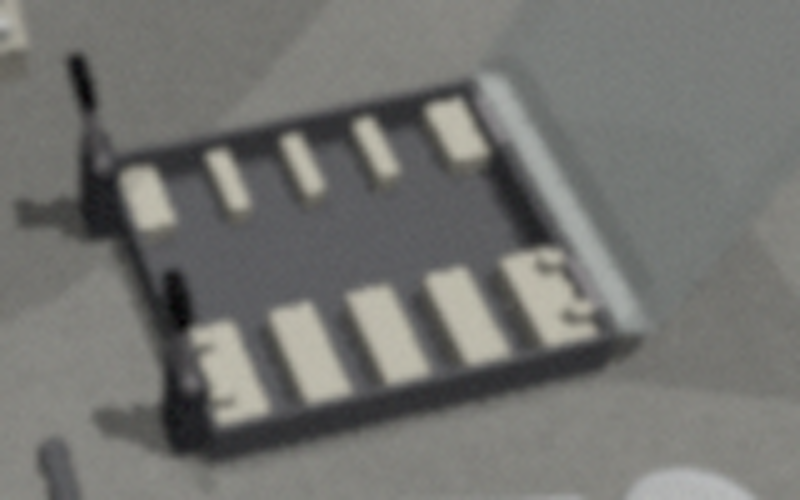

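View pics/cb.png

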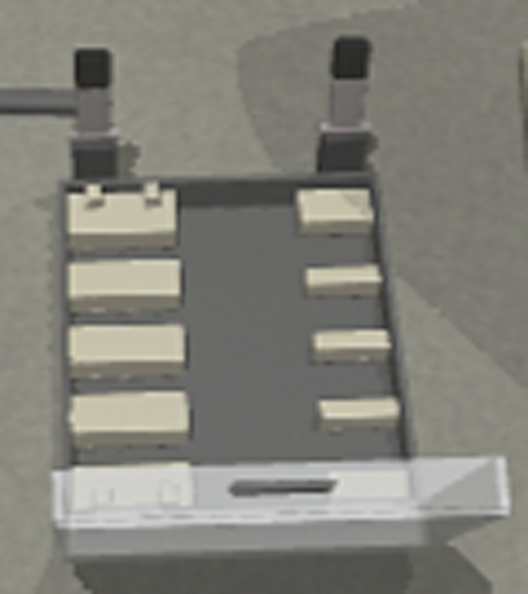

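The crops give the rib-top corners in both views; I'll fit the case pose to them.

```bash
cat > fit.py <<'E'
from h import *
from scipy.optimize import least_squares
N=lambda y:[(30,y-14,28),(30,y+14,28),(105,y+14,28),(105,y-14,28)]
W=lambda y:[(-105,y-7,24),(-105,y+7,24),(-55,y+7,24),(-55,y-7,24)]
M=np.array(sum([N(y) for y in(-50,0,50)]+[W(y) for y in(-50,0,50)],[]))/1000.
A=np.array([(270,310),(312,300),(352,388),(312,404),(347,290),(388,285),(428,375),(390,385),(426,273),(466,266),(508,356),(470,366),
(205,153),(230,147),(250,210),(232,215),(280,138),(303,133),(324,193),(303,198),(354,122),(377,117),(398,176),(377,183)],float)
def S(b,f): return [b[1],f[1],f[0],b[0]]
def S2(b,f): return [b[1],f[1],f[0],b[0]]
L=[((70,262),(180,258),(71,295),(181,289)),((70,327),(183,323),(71,363),(185,357)),((71,398),(187,390),(72,433),(188,427)),
((304,270),(379,264),(306,290),(381,286)),((312,335),(388,329),(315,355),(390,351)),((318,404),(397,396),(320,422),(399,416))]
B=np.array(sum([[q[1],q[3],q[2],q[0]] for q in L],[]),float)
A=(A+.5)/5-.5+[240,125]; B=(B+.5)/4.4-.5+[230,180]
ps,pd=snap('scene'),snap('side')
def X(v):
    c,s=np.cos(v[2]),np.sin(v[2]); return np.c_[M[:,:2]@np.array([[c,s],[-s,c]])+v[:2],M[:,2]]
for nm,use in (('scene',[(ps,A)]),('side',[(pd,B)]),('both',[(ps,A),(pd,B)])):
    r=least_squares(lambda v:np.concatenate([(proj(p,X(v))-U).ravel() for p,U in use]),[.54,.05,0],loss='soft_l1')
    e=np.concatenate([(proj(p,X(r.x))-U) for p,U in use]); print(nm,np.round(r.x,4),np.degrees(r.x[2]),np.sqrt((e**2).mean()))
E
python3 fit.py
```

```text
scene [0.5174 0.1359 0.0998] 5.715919893344991 0.7800247511695615
side [0.5164 0.1392 0.0968] 5.543792720793566 0.5001550120438835
both [0.5165 0.1375 0.0984] 5.637128164775185 0.7532278066705527
```

```bash
cat > go.py <<'E'
# usage: go.py x y z yawdeg  -> normalised shift/turn of tool (tool down, tool x at yaw)
import sys; from h import *
def go(x,y,z,yaw,tilt=None):
    s=env.get_state(); q=R.from_quat(s['eef_rot']); T=R.from_euler('z',yaw,degrees=True)*R.from_rotvec([np.pi,0,0])
    if tilt is not None: T=T*R.from_rotvec(np.radians(tilt))
    d=q.inv().apply(np.array([x,y,z])-s['tool_pos'])/.5; w=(q.inv()*T).as_rotvec()/(np.pi/2)
    print(np.round(d,4),np.round(w,4))
if __name__=='__main__':
    a=[float(v) for v in sys.argv[1:]]; go(*a[:4],a[4:] or None)
E
python3 go.py .47 -.36 .27 7
```

```text
[ 0.5835 -0.2697 -0.0774] [ 0.    -0.     0.178]
```

```bash
python3 -m handwheel '[0.58,-0.27,-0.08,0,0,0.178,1,0.58,-0.27,-0.08,0,0,0.178,1,0.58,-0.27,-0.08,0,0,0.178,1,0.58,-0.27,-0.08,0,0,0.178,1,0.58,-0.27,-0.08,0,0,0.178,1,0.58,-0.27,-0.08,0,0,0.178,1,0.58,-0.27,-0.08,0,0,0.178,1,0.58,-0.27,-0.08,0,0,0.178,1]'
cat > look.py <<'E'
import sys; from m import *
f=sys.argv[1] if len(sys.argv)>1 else None
p=snap('wrist',f); print(env.get_state()['t'],ray(p,[0,0])[0])
for l,z in (('pipette1',.013),('bar',.026)):
    for o in spotter.outline_of(l,p):
        if o['score']<.3: continue
        ys,xs=np.nonzero(o['mask']); m,a,L=axis(p,o['mask'],z)
        print(l,round(o['score'],2),np.round(m,4),round(a,1),round(L,3),'box',xs.min(),xs.max(),ys.min(),ys.max())
E
python3 look.py w1.png
```

```text
t: 2.3
tool_pos: [0.4674, -0.3615, 0.2711]
eef_rot: [0.998, 0.061, -0.0, 0.0]
ft_force: [-0.4, 0.9, -0.2]
width: 1.003
finger_force: 0.0
2.35 [ 0.53765123 -0.35434627  0.41364175]
pipette1 0.94 [ 0.4881 -0.4104] 9.2 0.191 box 283 305 61 217
pipette1 0.57 [ 0.4568 -0.3057] 3.5 0.191 box 197 217 78 230
bar 0.6 [ 0.633  -0.3608] 91.3 0.092 box 225 312 0 20
```

View pics/w1.png

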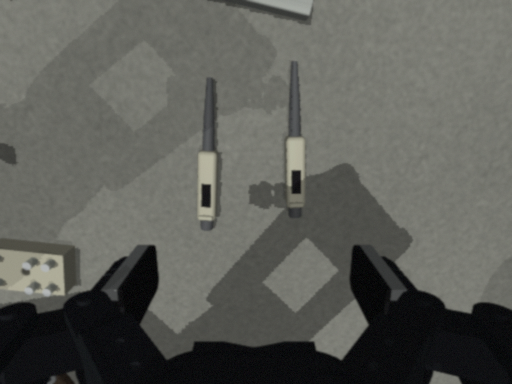

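The wrist view shows both pipettes clearly: A at (294,140), B at (207,155). I'll grasp A first.

```bash
python3 go.py .4633 -.4145 .08 9.2;python3 go.py .4633 -.4145 .006 9.2
```

```text
[-0.0207  0.1042  0.3821] [-0.0001  0.0003 -0.0255]
[-0.0206  0.1042  0.5301] [-0.0001  0.0003 -0.0255]
```

```bash
python3 -m handwheel '[-0.02,0.104,0.1,0,0,-0.0255,0.6,-0.02,0.104,0.225,0,0,-0.0255,0.6,-0.02,0.104,0.35,0,0,-0.0255,0.6,-0.02,0.104,0.4,0,0,-0.0255,0.6,-0.02,0.104,0.46,0,0,-0.0255,0.6,-0.02,0.104,0.5,0,0,-0.0255,0.6,-0.02,0.104,0.53,0,0,-0.0255,0.6,-0.02,0.104,0.53,0,0,-0.0255,0.6]'
python3 go.py .4633 -.4145 .006 9.2; python3 -m handwheel '[0,0,0,0,0,0,0,0,0,0,0,0,0,0,0,0,0,0,0,0,0,0,0,0,0,0,0,0]'
```

```text
t: 3.45
tool_pos: [0.4644, -0.4133, 0.0057]
eef_rot: [0.997, 0.081, -0.0, -0.0]
ft_force: [0.8, 0.2, 0.7]
width: 0.6
finger_force: 0.0
[-0.0025  0.002  -0.0005] [-0.0005  0.0004  0.0009]
t: 3.95
tool_pos: [0.4654, -0.414, 0.0076]
eef_rot: [0.997, 0.081, 0.001, 0.001]
ft_force: [-0.6, -0.3, 7.0]
width: 0.268
finger_force: 59.8
```

```bash
python3 -m handwheel '[0,0,-0.1,0,0,0,0,0,0,-0.2,0,0,0,0,0,0,-0.32,0,0,0,0,0,0,-0.45,0,0,0,0,0,0,-0.5,0,0,0,0,0,0,-0.5,0,0,0,0]'; python3 go.py .49 .12 .25 5.6
```

```text
t: 4.7
tool_pos: [0.4657, -0.4142, 0.2595]
eef_rot: [0.997, 0.081, 0.002, 0.002]
ft_force: [-0.6, -0.5, -2.1]
width: 0.263
finger_force: 59.3
[ 0.2207 -1.0466  0.0152] [ 0.0027 -0.0021  0.0411]
```

```bash
python3 -m handwheel '[0.22,-1,0.015,0,0,0.041,0,0.22,-1,0.015,0,0,0.041,0,0.22,-1,0.015,0,0,0.041,0,0.22,-1,0.015,0,0,0.041,0,0.22,-1,0.015,0,0,0.041,0,0.22,-1,0.015,0,0,0.041,0,0.22,-1,0.015,0,0,0.041,0,0.22,-1,0.015,0,0,0.041,0]'
python3 -m handwheel '[0,0,0,0,0,0,0,0,0,0,0,0,0,0,0,0,0,0,0,0,0,0,0,0,0,0,0,0]'
python3 - <<'E'
from h import *
p=snap('wrist'); print(env.get_state()['t'],spotter.outline_of('pipette1',p)[0]['uv'])
cv2.imwrite('pics/w2.png',cv2.resize(p['color'][:,:,::-1],(800,600),interpolation=2))
E
```

```text
t: 5.7
tool_pos: [0.491, 0.0878, 0.2481]
eef_rot: [0.999, 0.049, -0.001, 0.0]
ft_force: [1.0, -1.7, -0.6]
width: 0.269
finger_force: 59.4
t: 6.2
tool_pos: [0.4918, 0.0847, 0.2489]
eef_rot: [0.999, 0.048, -0.0, 0.0]
ft_force: [-0.1, 0.4, -0.8]
width: 0.261
finger_force: 59.5
6.25 [255.9, 209.5]
```

View pics/w2.png

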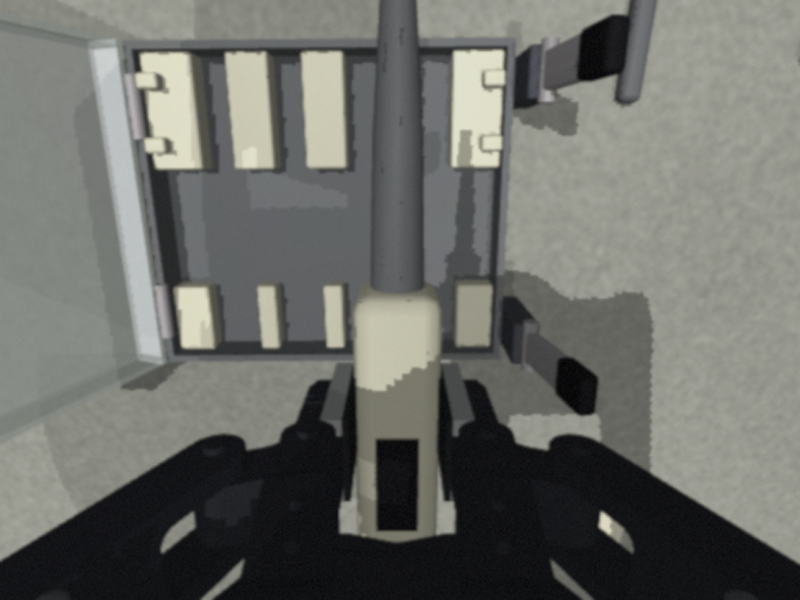

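Pipette A is held straight in hand; the case is fully visible below, with rib tops at (302–346, 52–167) and (226–275, 52–167). I'll refine the case pose from these.

```bash
python3 - <<'E'
from h import *
from scipy.optimize import least_squares
p=snap('wrist'); K=p['color']
P=[(30,36,28),(30,64,28),(105,64,28),(105,36,28),(30,-14,28),(30,14,28),(105,14,28),(105,-14,28),
(-55,43,24),(-55,57,24),(-105,57,24),(-105,43,24),(-55,-7,24),(-55,7,24),(-105,7,24),(-105,-7,24),
(110,-125,36),(110,125,36),(-110,-125,36)]
U=[(273,167),(235,168),(226,52),(265,52),(346,166),(308,167),(302,52),(343,52),
(278,285),(258,285),(263,348),(281,347),(341,285),(323,285),(328,347),(344,346),
(515,40),(126,42),(502,358)]
M=np.array(P)/1e3;U=(np.array(U)+.5)*512/800-.5
def X(v):
    c,s=np.cos(v[2]),np.sin(v[2]); return np.c_[M[:,:2]@np.array([[c,s],[-s,c]])+v[:2],M[:,2]]
r=least_squares(lambda v:(proj(p,X(v))-U).ravel(),[.5165,.1375,.098],loss='soft_l1')
print(np.round(r.x,4),np.degrees(r.x[2])); print(np.round(proj(p,X(r.x))-U,1).tolist())
E
```

```text
[0.5177 0.1341 0.1067] 6.1131240961007
[[1.6, 1.0], [0.1, 0.6], [-1.4, -1.1], [1.1, -1.4], [1.0, 1.2], [-0.5, 0.8], [-1.0, -1.6], [0.2, -1.9], [-1.3, 0.6], [-0.5, 0.7], [-0.1, 0.3], [-0.1, 0.9], [1.2, 0.2], [0.7, 0.3], [-0.4, 0.6], [0.9, 1.1], [1.2, -2.5], [-2.0, -1.1], [-1.0, 0.3]]
```

```bash
python3 go.py .4915 .1585 .07 5.9;python3 go.py .4915 .1585 .015 5.9
```

```text
[ 0.0133 -0.1461  0.358 ] [ 0.    -0.    -0.004]
[ 0.0133 -0.1461  0.468 ] [ 0.    -0.    -0.004]
```

```bash
python3 -m handwheel '[0.012,-0.146,0.05,0,0,-0.004,0,0.012,-0.146,0.15,0,0,-0.004,0,0.012,-0.146,0.26,0,0,-0.004,0,0.012,-0.146,0.33,0,0,-0.004,0,0.012,-0.146,0.36,0,0,-0.004,0,0.012,-0.146,0.39,0,0,-0.004,0,0.012,-0.146,0.39,0,0,-0.004,0]'
python3 go.py .4915 .1585 .015 5.9
python3 - <<'E'
from h import *
p=snap('wrist'); cv2.imwrite('pics/w3.png',p['color'][:,:,::-1])
E
```

```text
t: 7.22
tool_pos: [0.4908, 0.1589, 0.0539]
eef_rot: [0.999, 0.052, -0.0, 0.0]
ft_force: [0.4, 0.1, -0.7]
width: 0.269
finger_force: 59.6
[0.0013 0.001  0.0778] [0.     0.0001 0.0005]
```

View pics/w3.png

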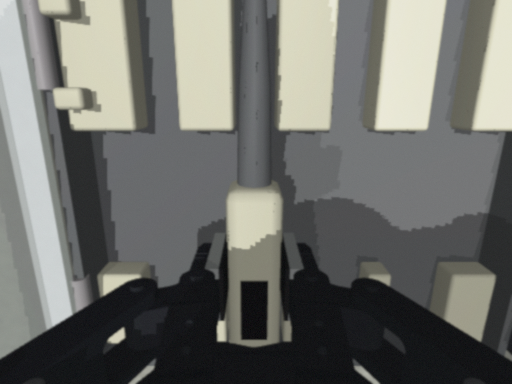

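Tip shaft (254) is centred between the ribs (233, 279). Lowering and releasing.

```bash
python3 -m handwheel '[0.001,0,0.04,0,0,0,0,0.001,0,0.07,0,0,0,0,0.001,0,0.078,0,0,0,0,0.001,0,0.078,0,0,0,0]'; python3 -m handwheel '[0,0,0,0,0,0,0.5,0,0,0,0,0,0,0.5,0,0,0,0,0,0,0.5,0,0,-0.08,0,0,0,0.5,0,0,-0.2,0,0,0,0.5,0,0,-0.32,0,0,0,0.5,0,0,-0.45,0,0,0,0.5,0,0,-0.45,0,0,0,0.5]'
python3 go.py .43 -.307 .25 3.5
python3 - <<'E'
from m import *
p=snap('side')
for o in spotter.outline_of('pipette1',p):
    if o['score']>.3: print(np.round(o['score'],2),o['uv'],axis(p,o['mask'],.013))
E
```

```text
t: 7.78
tool_pos: [0.4912, 0.1591, 0.0151]
eef_rot: [0.999, 0.052, -0.0, 0.0]
ft_force: [0.3, -0.0, -0.1]
width: 0.267
finger_force: 59.6
t: 8.78
tool_pos: [0.4935, 0.1597, 0.2447]
eef_rot: [0.999, 0.052, 0.004, -0.001]
ft_force: [0.9, 0.8, -0.3]
width: 0.5
finger_force: 0.0
[-0.2233  0.9152 -0.0134] [-0.0009 -0.0051  0.0274]
0.81 [282.7, 267.7] (array([0.51290395, 0.15947127]), np.float64(5.773058592964248), np.float64(0.18656389619034067))
0.74 [252.2, 199.4] (array([ 0.62306618, -0.07082378]), np.float64(96.14396194935746), np.float64(0.07716743093710118))
```

```bash
python3 -m handwheel '[-0.2,0.91,-0.03,0,0,0.027,0.6,-0.2,0.91,-0.03,0,0,0.027,0.6,-0.2,0.91,-0.03,0,0,0.027,0.6,-0.2,0.91,-0.03,0,0,0.027,0.6,-0.2,0.91,-0.03,0,0,0.027,0.6,-0.2,0.91,-0.03,0,0,0.027,0.6,-0.2,0.91,-0.03,0,0,0.027,0.6,-0.2,0.91,-0.03,0,0,0.027,0.6]'
python3 look.py w4.png; python3 go.py .432 -.307 .009 3.5
```

```text
t: 9.88
tool_pos: [0.4376, -0.3064, 0.2531]
eef_rot: [1.0, 0.03, -0.001, -0.001]
ft_force: [0.6, 1.0, -0.2]
width: 0.606
finger_force: 0.0
9.925 [ 0.5084664  -0.30372293  0.39560732]
pipette1 0.68 [ 0.4577 -0.3059] 3.5 0.192 box 244 263 53 218
[-0.0111  0.0053  0.4882] [-0.0013  0.0015 -0.0011]
```

```bash
python3 -m handwheel '[-0.01,0.005,0.1,0,0,0,0.6,-0.01,0.005,0.22,0,0,0,0.6,-0.01,0.005,0.34,0,0,0,0.6,-0.01,0.005,0.42,0,0,0,0.6,-0.01,0.005,0.46,0,0,0,0.6,-0.01,0.005,0.487,0,0,0,0.6,-0.01,0.005,0.487,0,0,0,0.6]'
python3 -m handwheel '[0,0,0,0,0,0,0,0,0,0,0,0,0,0,0,0,0,0,0,0,0,0,0,0,0,0,0,0,0,0,-0.1,0,0,0,0,0,0,-0.22,0,0,0,0,0,0,-0.34,0,0,0,0,0,0,-0.34,0,0,0,0]'; python3 go.py .4945 .061 .18 5.9
```

```text
t: 10.9
tool_pos: [0.4337, -0.3055, 0.0107]
eef_rot: [1.0, 0.031, -0.001, -0.001]
ft_force: [0.2, -0.7, 0.2]
width: 0.601
finger_force: 0.0
t: 11.9
tool_pos: [0.4364, -0.3084, 0.1868]
eef_rot: [1.0, 0.031, 0.004, 0.003]
ft_force: [-0.3, -0.5, -2.3]
width: 0.263
finger_force: 59.4
[ 0.1614 -0.7303  0.0102] [ 0.004  -0.0043 -0.0263]
```

```bash
python3 go.py .502 .059 .23 5.9; python3 go.py .502 .059 .06 5.9
```

```text
[ 0.1768 -0.7247 -0.0896] [ 0.004  -0.0043 -0.0263]
[ 0.1745 -0.7268  0.2503] [ 0.004  -0.0043 -0.0263]
```

```bash
python3 -m handwheel '[0.03,-0.1,-0.09,0,0,-0.005,0,0.177,-0.725,-0.09,0,0,-0.026,0,0.177,-0.725,-0.09,0,0,-0.026,0,0.177,-0.725,-0.09,0,0,-0.026,0,0.177,-0.725,-0.09,0,0,-0.026,0,0.177,-0.725,-0.09,0,0,-0.026,0,0.177,-0.725,-0.09,0,0,-0.026,0,0.177,-0.725,-0.09,0,0,-0.026,0]'
python3 go.py .502 .059 .055 5.9
```

```text
t: 12.9
tool_pos: [0.4998, 0.0612, 0.2261]
eef_rot: [0.999, 0.052, -0.0, 0.0]
ft_force: [-0.1, -0.2, -0.7]
width: 0.257
finger_force: 59.5
[0.0042 0.0048 0.3423] [0.0001 0.0004 0.001 ]
```

```bash
python3 -m handwheel '[0.004,0.004,0.1,0,0,0,0,0.004,0.004,0.2,0,0,0,0,0.004,0.004,0.28,0,0,0,0,0.004,0.004,0.32,0,0,0,0,0.004,0.004,0.34,0,0,0,0,0.004,0.004,0.34,0,0,0,0]'
python3 go.py .502 .059 .018 5.9
python3 - <<'E'
from h import *
p=snap('wrist'); cv2.imwrite('pics/w5.png',p['color'][:,:,::-1])
E
```

```text
t: 13.65
tool_pos: [0.5021, 0.0579, 0.0563]
eef_rot: [0.999, 0.051, -0.0, 0.0]
ft_force: [0.0, 0.1, -0.1]
width: 0.26
finger_force: 59.5
[ 0.     -0.0021  0.0767] [ 0.      0.0005 -0.001 ]
```

View pics/w5.png

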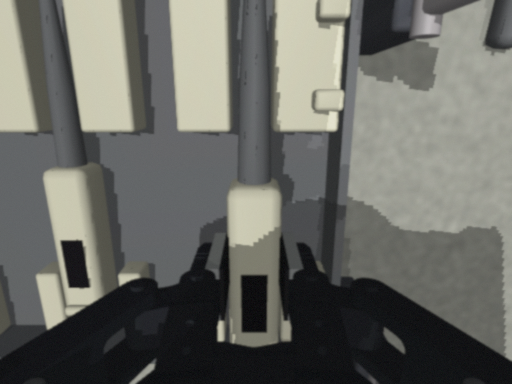

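A rests in slot 3; B's shaft (255) sits between ribs (229–275). Lowering.

```bash
python3 -m handwheel '[0,-0.002,0.04,0,0,0,0,0,-0.002,0.066,0,0,0,0,0,-0.002,0.075,0,0,0,0,0,-0.002,0.075,0,0,0,0]'; python3 -m handwheel '[0,0,0,0,0,0,0.5,0,0,0,0,0,0,0.5,0,0,0,0,0,0,0.5,0,0,-0.08,0,0,0,0.5,0,0,-0.2,0,0,0,0.5,0,0,-0.32,0,0,0,0.5,0,0,-0.45,0,0,0,0.5,0,0,-0.45,0,0,0,0.5]'
python3 go.py .56 -.30 .28 -5
python3 - <<'E'
from m import *
for n in('side','scene'):
  p=snap(n)
  for l,z in(('pipette1',.019),('bar',.026)):
   for o in spotter.outline_of(l,p):
    if o['score']>.3: print(n,l,np.round(o['score'],2),o['uv'],axis(p,o['mask'],z))
E
```

```text
t: 14.2
tool_pos: [0.5024, 0.0598, 0.0191]
eef_rot: [0.999, 0.051, 0.0, -0.0]
ft_force: [-0.2, -0.5, -1.0]
width: 0.26
finger_force: 59.6
t: 15.2
tool_pos: [0.5046, 0.06, 0.2487]
eef_rot: [0.999, 0.051, 0.004, -0.0]
ft_force: [0.0, 0.4, -0.4]
width: 0.5
finger_force: 0.0
[ 0.0369  0.7276 -0.0622] [-0.0003 -0.0051  0.1209]
side pipette1 0.81 [285.4, 268.5] (array([0.51078347, 0.16262153]), np.float64(5.646621178826944), np.float64(0.18585340131844957))
side pipette1 0.56 [285.4, 235.5] (array([0.52379636, 0.06361154]), np.float64(6.05212122719511), np.float64(0.188987133099055))
side bar 0.75 [246.4, 151.9] (array([ 0.64665614, -0.27951909]), np.float64(84.95098624822812), np.float64(0.2350002180318858))
scene pipette1 0.81 [315.0, 174.5] (array([0.51087405, 0.16011383]), np.float64(5.359102190679161), np.float64(0.18425289666238837))
scene bar 0.66 [172.2, 232.5] (array([ 0.65725114, -0.29607064]), np.float64(83.99479545751964), np.float64(0.21669364197888866))
```

```bash
python3 -c "
from h import *
print(np.round(env.get_state()['qpos'],2))"; python3 go.py .62 -.29 .28 -5;
```

```text
[0.06 0.27 1.91 0.   0.97 1.53]
[ 0.164   0.7202 -0.0753] [1.000e-04 1.600e-03 1.208e-01]
```

```bash
python3 go.py .65 -.33 .27 84
```

```text
[ 0.2156  0.8059 -0.0555] [-0.0012  0.0013 -0.8681]
```

```bash
python3 -m handwheel '[0.215,0.8,-0.06,0,0,-0.868,0.6,0.215,0.8,-0.06,0,0,-0.868,0.6,0.215,0.8,-0.06,0,0,-0.868,0.6,0.215,0.8,-0.06,0,0,-0.868,0.6,0.215,0.8,-0.06,0,0,-0.868,0.6,0.215,0.8,-0.06,0,0,-0.868,0.6,0.215,0.8,-0.06,0,0,-0.868,0.6,0.215,0.8,-0.06,0,0,-0.868,0.6]'
python3 -m handwheel '[0,0,0,0,0,0,0.6,0,0,0,0,0,0,0.6]'; python3 look.py w6.png
```

```text
t: 16.5
tool_pos: [0.6504, -0.3312, 0.2714]
eef_rot: [0.743, 0.67, -0.001, -0.001]
ft_force: [-0.5, 0.9, -0.2]
width: 0.603
finger_force: 0.0
t: 16.75
tool_pos: [0.6499, -0.3263, 0.2731]
eef_rot: [0.744, 0.668, -0.0, -0.001]
ft_force: [0.1, -0.4, 0.4]
width: 0.599
finger_force: 0.0
16.8 [ 0.65793756 -0.25784898  0.41578773]
bar 0.75 [ 0.6488 -0.2946] 84.3 0.219 box 240 259 30 218
```

```bash
python3 - <<'E'
from h import *
p=snap('scene')
for l in('beaker','reagent','tipbox'):
    o=spotter.outline_of(l,p)[0]; print(l,o['score'],onplane(p,o['uv'],.045))
E
python3 go.py .65 -.2935 .012 84.3
```

```text
beaker 0.88 [[ 0.76724764 -0.16886863  0.045     ]]
reagent 0.79 [[0.784439   0.01100113 0.045     ]]
tipbox 0.58 [[0.77658432 0.12919413 0.045     ]]
[ 0.0661 -0.0076  0.5244] [ 0.0002  0.0001 -0.0034]
```

```bash
python3 -m handwheel '[0.066,-0.0076,0.1,0,0,-0.003,0.6,0.066,-0.0076,0.22,0,0,-0.003,0.6,0.066,-0.0076,0.34,0,0,-0.003,0.6,0.066,-0.0076,0.44,0,0,-0.003,0.6,0.066,-0.0076,0.49,0,0,-0.003,0.6,0.066,-0.0076,0.522,0,0,-0.003,0.6,0.066,-0.0076,0.522,0,0,-0.003,0.6]'
python3 -m handwheel '[0,0,0,0,0,0,0,0,0,0,0,0,0,0,0,0,0,0,0,0,0,0,0,0,0,0,0,0,0,0,0,0,0,0,0]'
```

```text
t: 17.98
tool_pos: [0.6495, -0.2936, 0.0124]
eef_rot: [0.742, 0.671, -0.0, -0.0]
ft_force: [-1.3, 0.6, -0.6]
width: 0.599
finger_force: 0.0
t: 18.6
tool_pos: [0.6508, -0.2943, 0.0147]
eef_rot: [0.742, 0.671, 0.0, 0.001]
ft_force: [-0.7, 0.2, 6.8]
width: 0.215
finger_force: 59.5
```

```bash
python3 -m handwheel '[0,0,-0.1,0,0,0,0,0,0,-0.2,0,0,0,0,0,0,-0.32,0,0,0,0,0,0,-0.45,0,0,0,0,0,0,-0.47,0,0,0,0,0,0,-0.47,0,0,0,0]'; python3 go.py .5826 .1428 .24 95.9
```

```text
t: 19.35
tool_pos: [0.6501, -0.2939, 0.2492]
eef_rot: [0.742, 0.671, 0.0, 0.001]
ft_force: [0.2, 0.0, -1.2]
width: 0.216
finger_force: 59.2
[ 0.8556 -0.2217  0.0174] [ 0.0013  0.0006 -0.1293]
```

```bash
python3 -m handwheel '[0.855,-0.22,0.017,0,0,-0.129,0,0.855,-0.22,0.017,0,0,-0.129,0,0.855,-0.22,0.017,0,0,-0.129,0,0.855,-0.22,0.017,0,0,-0.129,0,0.855,-0.22,0.017,0,0,-0.129,0,0.855,-0.22,0.017,0,0,-0.129,0,0.855,-0.22,0.017,0,0,-0.129,0,0.855,-0.22,0.017,0,0,-0.129,0]'
python3 go.py .5826 .1428 .085 95.9
```

```text
t: 20.35
tool_pos: [0.5809, 0.1462, 0.2373]
eef_rot: [0.668, 0.744, -0.001, -0.001]
ft_force: [0.8, -0.2, -1.2]
width: 0.216
finger_force: 59.1
[-0.0072  0.0037  0.3046] [-0.0023 -0.0002  0.0024]
```

```bash
python3 -m handwheel '[-0.007,0.004,0.1,0,0,0.002,0,-0.007,0.004,0.2,0,0,0.002,0,-0.007,0.004,0.27,0,0,0.002,0,-0.007,0.004,0.305,0,0,0.002,0,-0.007,0.004,0.305,0,0,0.002,0,-0.007,0.004,0.305,0,0,0.002,0]'
python3 - <<'E'
from h import *
p=snap('wrist'); cv2.imwrite('pics/w7.png',cv2.resize(p['color'][:,:,::-1],(800,600),interpolation=2))
E
python3 go.py .5826 .1428 .045 95.9
```

```text
t: 21.1
tool_pos: [0.5862, 0.1392, 0.088]
eef_rot: [0.671, 0.741, 0.001, 0.0]
ft_force: [-0.3, -0.9, -1.3]
width: 0.214
finger_force: 59.2
[ 0.0077 -0.0069  0.0865] [ 0.0013 -0.0001 -0.0023]
```

View pics/w7.png

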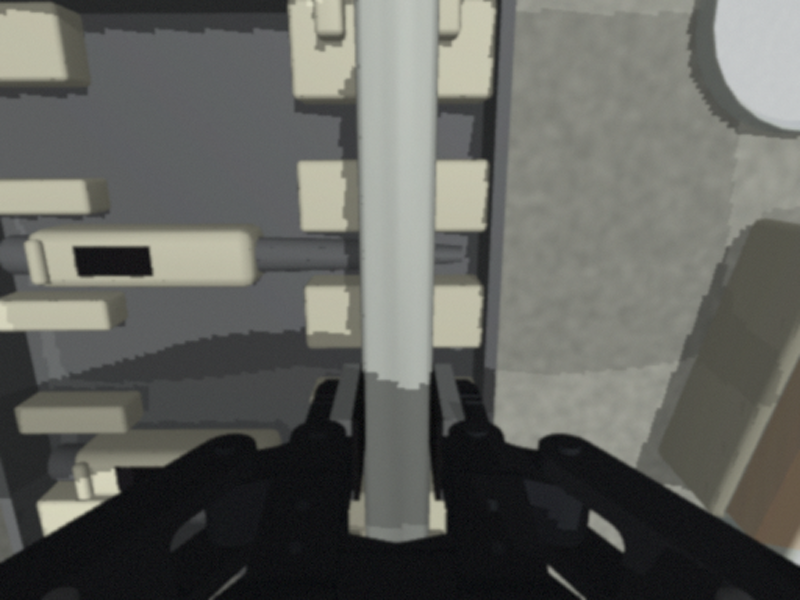

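Bar at column 398, groove centre about 389: about 3 mm toward -x is needed, consistent with the computed target.

```bash
python3 -m handwheel '[0,0,0.02,0,0,0,0,0,0,0.02,0,0,0,0]'; python3 go.py .5828 .1425 .045 95.9
```

```text
t: 21.4
tool_pos: [0.5852, 0.1392, 0.0767]
eef_rot: [0.671, 0.741, -0.0, -0.0]
ft_force: [-0.1, 0.5, -1.9]
width: 0.211
finger_force: 59.2
[ 0.007  -0.004   0.0634] [-0.0003  0.     -0.0022]
```

```bash
python3 -m handwheel '[0.007,-0.005,0.01,0,0,-0.002,0,0.007,-0.005,0.03,0,0,-0.002,0,0.007,-0.005,0.045,0,0,-0.002,0,0.007,-0.005,0.056,0,0,-0.002,0,0.007,-0.005,0.063,0,0,-0.002,0,0.007,-0.005,0.066,0,0,-0.002,0]';python3 go.py .5828 .1425 .043 95.9
```

```text
t: 22.15
tool_pos: [0.5826, 0.1425, 0.0438]
eef_rot: [0.67, 0.742, -0.0, -0.0]
ft_force: [-0.6, -0.3, -1.2]
width: 0.213
finger_force: 59.2
[0.     0.0005 0.0015] [-0.0001  0.     -0.0003]
```

```bash
python3 -m handwheel '[0,0,0.003,0,0,0,0,0,0,0.003,0,0,0,0.35,0,0,0.003,0,0,0,0.42,0,0,0.003,0,0,0,0.42,0,0,-0.06,0,0,0,0.42,0,0,-0.16,0,0,0,0.42,0,0,-0.28,0,0,0,0.42,0,0,-0.35,0,0,0,0.42]'
python3 - <<'E'
from m import *
p=snap('wrist'); cv2.imwrite('pics/w8.png',cv2.resize(p['color'][:,:,::-1],(640,480),interpolation=2))
o=spotter.outline_of('bar',p)[0]; print(o['score'],axis(p,o['mask'],.054))
for n in('side','scene'):
  p=snap(n)
  for l in('lid','clamp1'):
    for o in spotter.outline_of(l,p)[:3]:
      ys,xs=np.nonzero(o['mask']); print(n,l,round(o['score'],2),o['uv'],xs.min(),xs.max(),ys.min(),ys.max())
E
```

```text
t: 23.15
tool_pos: [0.5834, 0.1426, 0.2221]
eef_rot: [0.67, 0.742, 0.001, 0.001]
ft_force: [-0.6, 0.5, -0.5]
width: 0.42
finger_force: 0.0
0.85 (array([0.58224034, 0.14238297]), np.float64(95.98461505675333), np.float64(0.21708702044947076))
side lid 0.73 [292.5, 295.5] 242 345 283 307
side clamp1 0.46 [309.8, 199.2] 305 313 188 208
scene lid 0.79 [377.5, 134.5] 337 424 76 192
scene clamp1 0.48 [276.6, 189.9] 272 277 180 198
scene clamp1 0.38 [253.6, 146.4] 253 260 136 156
scene clamp1 0.31 [291.0, 256.2] 276 305 233 275
```

View pics/w8.png

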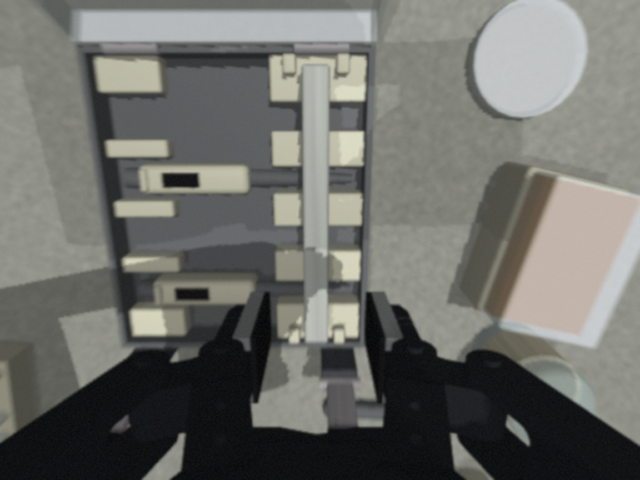

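Bar lies in its groove between keepers (289/343 top, 294/339 bottom), both pipettes in. Now the lid: estimate its angle.

```bash
cat > lid.py <<'E'
from h import *
C=np.array([.517,.136,0]); Q=R.from_euler('z',5.9,degrees=True)
def w(x,y,z): return C+Q.apply([x,y,z])
def lid(th,r,x,off=.028):
    return w(x,.125-r*np.cos(th)+off*np.sin(th),.038+r*np.sin(th)+off*np.cos(th))
def tcp(th,r,x=.05): # vertical tool whose -y lower corner touches outer face
    p=lid(th,r,x); return p+Q.apply([0,.011,0])
E
python3 - <<'E'
from lid import *
for n in('side','scene'):
    p=snap(n)
    for th in(1.7,1.8,1.9,2.0): print(n,th,np.round(proj(p,[lid(th,.25,.11),lid(th,.25,-.11)])).tolist(),np.round(lid(th,.25,0),3))
E
python3 go.py .573 .15 .36 95.9
```

```text
side 1.7 [[241.0, 271.0], [343.0, 268.0]] [0.498 0.32  0.282]
side 1.8 [[242.0, 283.0], [344.0, 280.0]] [0.496 0.344 0.275]
side 1.9 [[242.0, 295.0], [345.0, 292.0]] [0.493 0.367 0.266]
side 2.0 [[242.0, 307.0], [346.0, 304.0]] [0.491 0.389 0.254]
scene 1.7 [[409.0, 126.0], [368.0, 73.0]] [0.498 0.32  0.282]
scene 1.8 [[416.0, 127.0], [376.0, 74.0]] [0.496 0.344 0.275]
scene 1.9 [[423.0, 128.0], [382.0, 75.0]] [0.493 0.367 0.266]
scene 2.0 [[430.0, 129.0], [388.0, 77.0]] [0.491 0.389 0.254]
[ 0.017  -0.0171 -0.2841] [-0.0011  0.0001 -0.0003]
```

```bash
python3 -m handwheel '[0,0,-0.1,0,0,0,0,0,0,-0.2,0,0,0,0,0,0,-0.3,0,0,0,0,0,0,-0.32,0,0,0,0,0,0,-0.32,0,0,0,0]'; python3 go.py .536 .445 .38 95.9
```

```text
t: 24.28
tool_pos: [0.5827, 0.1425, 0.3788]
eef_rot: [0.67, 0.742, 0.0, 0.0]
ft_force: [-0.6, -0.3, -0.9]
width: -0.001
finger_force: 0.0
[ 0.6114 -0.0309 -0.0025] [ 0.0002 -0.     -0.0003]
```

```bash
python3 -m handwheel '[0.61,-0.03,-0.01,0,0,0,0,0.61,-0.03,-0.01,0,0,0,0,0.61,-0.03,-0.01,0,0,0,0,0.61,-0.03,-0.01,0,0,0,0,0.61,-0.03,-0.01,0,0,0,0,0.61,-0.03,-0.01,0,0,0,0,0.61,-0.03,0.12,0,0,0,0,0.61,-0.03,0.25,0,0,0,0]'; python3 -m handwheel '[0,0,0.03,0,0,0,0,0,0,0.03,0,0,0,0]'; python3 go.py .536 .445 .24 95.9
python3 - <<'E'
from lid import *
s=env.get_state();q=R.from_quat(s['eef_rot'])
for th,r in((1.9,.23),(1.6,.22),(1.4,.22),(1.2,.22),(1.0,.22),(.8,.22),(.6,.22),(.4,.21),(.25,.21),(.12,.2),(.05,.2),(0,.2)):
    t=tcp(th,r); print(th,np.round(t,3),np.round(q.inv().apply(t-s['tool_pos'])/.5,3))
E
```

```text
t: 25.28
tool_pos: [0.5361, 0.4434, 0.2561]
eef_rot: [0.67, 0.742, -0.0, 0.0]
ft_force: [0.6, 0.8, 0.4]
width: 0.004
finger_force: 0.0
t: 25.52
tool_pos: [0.5366, 0.4438, 0.2437]
eef_rot: [0.67, 0.742, -0.001, -0.0]
ft_force: [0.5, 0.4, 0.3]
width: 0.001
finger_force: 0.0
[ 0.0025 -0.0009  0.0074] [-0.0008  0.0006 -0.0006]
1.9 [0.542 0.377 0.247] [-0.135 -0.002 -0.006]
1.6 [0.549 0.311 0.257] [-0.268 -0.002 -0.027]
1.4 [0.554 0.267 0.26 ] [-0.356 -0.002 -0.031]
1.2 [0.558 0.223 0.253] [-0.444 -0.002 -0.019]
1.0 [0.563 0.182 0.238] [-0.527 -0.002  0.011]
0.8 [0.566 0.144 0.215] [-0.603 -0.002  0.057]
0.6 [0.57  0.112 0.185] [-0.668 -0.001  0.117]
0.4 [0.572 0.095 0.146] [-0.701 -0.001  0.197]
0.25 [0.573 0.081 0.117] [-0.729 -0.001  0.254]
0.12 [0.573 0.082 0.09 ] [-0.726 -0.001  0.309]
0.05 [0.573 0.079 0.076] [-0.733 -0.001  0.336]
0 [0.573 0.077 0.066] [-0.736 -0.001  0.356]
```

```bash
python3 -m handwheel '[-0.04,-0.002,0,0,0,0,0,-0.08,-0.002,0,0,0,0,0,-0.11,-0.002,0,0,0,0,0,-0.14,-0.002,0,0,0,0,0,-0.17,-0.002,0,0,0,0,0,-0.2,-0.002,0,0,0,0,0,-0.23,-0.002,-0.01,0,0,0,0,-0.268,-0.002,-0.025,0,0,0,0]'
python3 -m handwheel '[-0.03,0,0,0,0,0,0,-0.06,0,-0.004,0,0,0,0,-0.09,0,-0.006,0,0,0,0,-0.12,0,0,0,0,0,0,-0.15,0,0.004,0,0,0,0,-0.176,0,0.008,0,0,0,0]'
python3 - <<'E'
from lid import *
p=snap('scene'); o=spotter.outline_of('lid',p)[0]; cv2.imwrite('pics/s9.png',p['color'][:,:,::-1])
s=env.get_state();q=R.from_quat(s['eef_rot'])
for th,r in((1.2,.22),(1.0,.22),(.8,.22),(.6,.22),(.4,.21),(.25,.21),(.12,.2),(.05,.2),(0,.2)):
    t=tcp(th,r); print(th,np.round(q.inv().apply(t-s['tool_pos'])/.5,3))
E
```

```text
t: 26.52
tool_pos: [0.5489, 0.3098, 0.2564]
eef_rot: [0.67, 0.743, -0.001, -0.0]
ft_force: [-0.4, 1.9, -2.0]
width: 0.003
finger_force: 1.0
t: 27.28
tool_pos: [0.5581, 0.2224, 0.2521]
eef_rot: [0.67, 0.742, -0.0, -0.0]
ft_force: [-0.8, 2.0, -1.1]
width: -0.006
finger_force: 0.9
1.2 [ 0.002  0.001 -0.002]
1.0 [-0.081  0.001  0.028]
0.8 [-0.157  0.001  0.074]
0.6 [-0.222  0.001  0.134]
0.4 [-0.255  0.001  0.213]
0.25 [-0.283  0.001  0.27 ]
0.12 [-0.281  0.001  0.325]
0.05 [-0.287  0.001  0.352]
0 [-0.29   0.001  0.372]
```

View pics/s9.png

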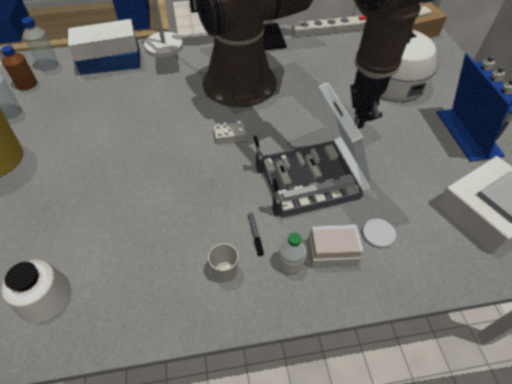

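The lid is following the fingers (now past upright, near (345,140)). Continue along the arc, slowing.

```bash
python3 -m handwheel '[-0.04,0,0.012,0,0,0,0,-0.08,0,0.028,0,0,0,0,-0.12,0,0.05,0,0,0,0,-0.157,0,0.074,0,0,0,0,-0.19,0,0.102,0,0,0,0,-0.222,0,0.134,0,0,0,0,-0.24,0,0.172,0,0,0,0,-0.255,0,0.205,0,0,0,0]'
python3 -m handwheel '[-0.007,0,0.018,0,0,0,0,-0.014,0,0.034,0,0,0,0,-0.021,0,0.048,0,0,0,0,-0.028,0,0.062,0,0,0,0,-0.028,0,0.074,0,0,0,0,-0.028,0,0.086,0,0,0,0,-0.028,0,0.096,0,0,0,0]'
python3 - <<'E'
from lid import *
s=env.get_state();q=R.from_quat(s['eef_rot'])
for th,r in((.25,.21),(.12,.2),(.05,.2),(0,.2)):
    t=tcp(th,r); print(th,np.round(q.inv().apply(t-s['tool_pos'])/.5,3))
E
```

```text
t: 28.38
tool_pos: [0.571, 0.0957, 0.1485]
eef_rot: [0.67, 0.742, -0.0, -0.0]
ft_force: [-0.2, -0.3, 1.8]
width: -0.004
finger_force: 0.6
t: 29.25
tool_pos: [0.5727, 0.0827, 0.1017]
eef_rot: [0.67, 0.742, 0.0, 0.0]
ft_force: [0.1, 0.1, 1.0]
width: 0.004
finger_force: 0.5
0.25 [-0.004  0.    -0.031]
0.12 [-0.001  0.     0.024]
0.05 [-0.007  0.     0.051]
0 [-0.011  0.     0.071]
```

```bash
python3 -m handwheel '[0,0,0.01,0,0,0,0,0,0,0.02,0,0,0,0,0,0,0.028,0,0,0,0,0,0,0.036,0,0,0,0,0,0,0.044,0,0,0,0,0,0,0.05,0,0,0,0,0,0,0.055,0,0,0,0,0,0,0.06,0,0,0,0]'
python3 -m handwheel '[0,0,0.002,0,0,0,0,0,0,0.004,0,0,0,0,0,0,0.006,0,0,0,0,0,0,0.008,0,0,0,0,0,0,0.01,0,0,0,0,0,0,0.012,0,0,0,0]'
```

```text
t: 30.25
tool_pos: [0.5727, 0.0827, 0.0719]
eef_rot: [0.67, 0.742, 0.0, 0.0]
ft_force: [0.6, -1.0, 2.3]
width: 0.004
finger_force: 0.4
t: 31.0
tool_pos: [0.5727, 0.0827, 0.0659]
eef_rot: [0.67, 0.742, 0.0, 0.0]
ft_force: [-0.5, -1.6, 10.7]
width: 0.001
finger_force: 5.6
```

```bash
python3 -m handwheel '[0,0,0.003,0,0,0,0,0,0,0.004,0,0,0,0,0,0,0.004,0,0,0,0]'
python3 -m handwheel '[0,0,-0.1,0,0,0,0,0,0,-0.2,0,0,0,0,0,0,-0.3,0,0,0,0,0,0,-0.3,0,0,0,0]'
python3 - <<'E'
from lid import *
s=env.get_state()
def cl(th,x,r=.07): return w(x,-.137+r*np.cos(th),.072+r*np.sin(th))
for n in('scene','side'):
    p=snap(n,n+'10.png'); 
    for l in('clamp1','lid'):
      for o in spotter.outline_of(l,p)[:4]: print(n,l,round(o['score'],2),o['uv'])
    for x in(-.085,.085):
        print(n,x,[np.round(proj(p,cl(t,x)))[0].tolist() for t in(1.6,1.7,1.8)])
print(cl(1.7,-.085),cl(1.7,.085))
a=cv2.resize(cv2.imread('pics/scene10.png')[115:235,230:390],(800,600),interpolation=2)
cv2.imwrite('pics/s10c.png',a)
E
```

```text
t: 31.38
tool_pos: [0.5729, 0.0827, 0.0657]
eef_rot: [0.67, 0.742, 0.0, 0.0]
ft_force: [-9.3, -1.5, 34.1]
width: 0.002
finger_force: 17.5
t: 31.88
tool_pos: [0.5748, 0.0829, 0.2179]
eef_rot: [0.67, 0.742, 0.002, 0.002]
ft_force: [0.6, 0.2, -0.8]
width: 0.003
finger_force: 0.0
scene lid 0.81 [311.2, 176.4]
scene -0.085 [[259.0, 138.0], [256.0, 139.0], [254.0, 140.0]]
scene 0.085 [[277.0, 182.0], [274.0, 183.0], [272.0, 184.0]]
side clamp1 0.56 [250.3, 200.8]
side clamp1 0.44 [308.9, 198.3]
side clamp1 0.22 [283.7, 257.4]
side lid 0.7 [283.3, 256.4]
side lid 0.7 [251.6, 201.4]
side -0.085 [[310.0, 193.0], [309.0, 191.0], [309.0, 189.0]]
side 0.085 [[251.0, 194.0], [250.0, 192.0], [250.0, 191.0]]
[ 0.44745994 -0.01798299  0.14141654] [ 6.16559415e-01 -5.08259019e-04  1.41416537e-01]
```

View pics/s10c.png

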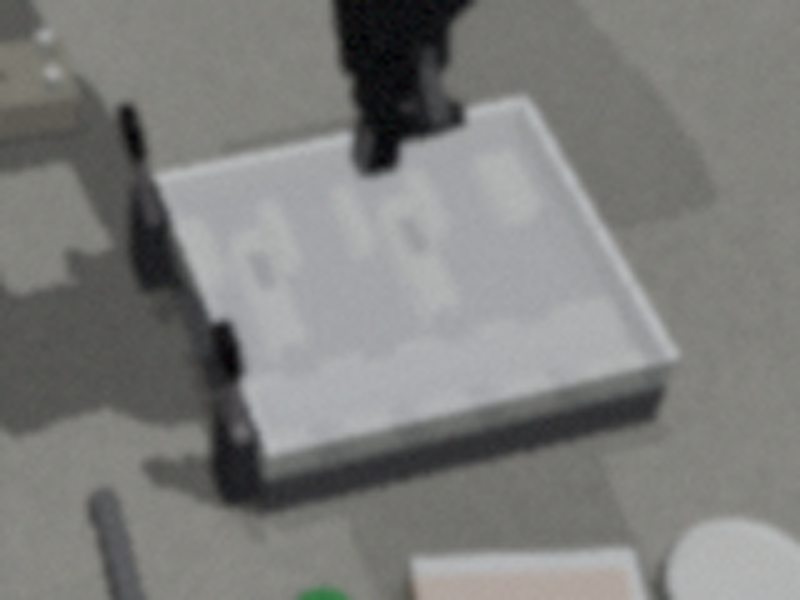

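Lid is flat shut (stopped firmly); clamps stand upright at crop (135,150) and (225,350). Start with clamp2.

```bash
cat > cl.py <<'E'
import sys; from lid import *
x=float(sys.argv[1]); s=env.get_state();q=R.from_quat(s['eef_rot'])
T=R.from_euler('z',95.9,degrees=True)*R.from_rotvec([np.pi,0,0])
print('turn',np.round((q.inv()*T).as_rotvec()/(np.pi/2),3))
def pr(n,t): print(n,np.round(t,3),np.round(q.inv().apply(t-s['tool_pos'])/.5,3))
pr('hi',w(x,-.205,.22)); pr('lo',w(x,-.205,.12))
for th,r in((1.7,.05),(1.5,.055),(1.3,.06),(1.1,.06),(.9,.06),(.7,.06),(.5,.06),(.3,.06),(.15,.06),(.05,.06),(0,.06)):
    t=w(x,-.137+r*np.cos(th)-.004*np.sin(th)-.011,.072+r*np.sin(th)+.004*np.cos(th)); pr(th,t)
E
python3 cl.py .085
```

```text
turn [-0.001 -0.    -0.   ]
hi [ 0.623 -0.059  0.22 ] [-0.292  0.072 -0.015]
lo [ 0.623 -0.059  0.12 ] [-0.292  0.072  0.185]
1.7 [ 0.618 -0.013  0.121] [-0.199  0.072  0.183]
1.5 [ 0.617 -0.003  0.127] [-0.179  0.072  0.171]
1.3 [0.616 0.01  0.131] [-0.154  0.072  0.163]
1.1 [0.614 0.021 0.127] [-0.131  0.072  0.171]
0.9 [0.613 0.032 0.121] [-0.11   0.072  0.182]
0.7 [0.612 0.041 0.114] [-0.092  0.072  0.198]
0.5 [0.612 0.048 0.104] [-0.077  0.072  0.217]
0.3 [0.611 0.053 0.094] [-0.066  0.072  0.238]
0.15 [0.611 0.056 0.085] [-0.061  0.072  0.255]
0.05 [0.611 0.057 0.079] [-0.059  0.072  0.267]
0 [0.611 0.057 0.076] [-0.058  0.072  0.273]
```

```bash
python3 -m handwheel '[-0.1,0.03,-0.015,0,0,0,0,-0.2,0.07,-0.015,0,0,0,0,-0.295,0.072,-0.015,0,0,0,0,-0.295,0.072,-0.015,0,0,0,0,-0.295,0.072,0.08,0,0,0,0,-0.295,0.072,0.17,0,0,0,0,-0.295,0.072,0.185,0,0,0,0,-0.295,0.072,0.185,0,0,0,0]'
python3 cl.py .085 | sed -n '4,20p'
```

```text
t: 33.17
tool_pos: [0.6236, -0.0599, 0.1217]
eef_rot: [0.67, 0.743, -0.0, -0.0]
ft_force: [0.5, -0.2, 0.8]
width: 0.005
finger_force: 0.0
1.7 [ 0.618 -0.013  0.121] [ 0.095 -0.002  0.001]
1.5 [ 0.617 -0.003  0.127] [ 0.115 -0.002 -0.011]
1.3 [0.616 0.01  0.131] [ 0.14  -0.002 -0.018]
1.1 [0.614 0.021 0.127] [ 0.163 -0.002 -0.011]
0.9 [0.613 0.032 0.121] [ 0.184 -0.002  0.   ]
0.7 [0.612 0.041 0.114] [ 0.202 -0.002  0.016]
0.5 [0.612 0.048 0.104] [ 0.217 -0.002  0.035]
0.3 [0.611 0.053 0.094] [ 0.228 -0.002  0.056]
0.15 [0.611 0.056 0.085] [ 0.233 -0.002  0.074]
0.05 [0.611 0.057 0.079] [ 0.235 -0.002  0.085]
0 [0.611 0.057 0.076] [ 0.236 -0.002  0.091]
```

```bash
python3 -m handwheel '[0.04,0,0,0,0,0,0,0.07,0,0,0,0,0,0,0.095,0,0,0,0,0,0,0.115,0,-0.011,0,0,0,0,0.14,0,-0.018,0,0,0,0,0.163,-0.002,-0.011,0,0,0,0,0.184,-0.002,0,0,0,0,0,0.193,-0.002,0.008,0,0,0,0]'
python3 -m handwheel '[0.009,0,0.008,0,0,0,0,0.017,0,0.017,0,0,0,0,0.024,0,0.027,0,0,0,0,0.03,0,0.037,0,0,0,0,0.035,0,0.048,0,0,0,0,0.04,0,0.058,0,0,0,0,0.043,0,0.066,0,0,0,0,0.043,0,0.071,0,0,0,0]'
python3 cl.py .085 | tail -1
```

```text
t: 34.17
tool_pos: [0.6125, 0.0363, 0.1169]
eef_rot: [0.67, 0.743, -0.0, -0.0]
ft_force: [0.8, -0.6, 2.5]
width: 0.001
finger_force: 1.3
t: 35.17
tool_pos: [0.6105, 0.0571, 0.0817]
eef_rot: [0.67, 0.742, 0.0, -0.0]
ft_force: [-0.8, 2.1, 2.9]
width: -0.002
finger_force: 1.3
0 [0.611 0.057 0.076] [0.    0.    0.011]
```

```bash
python3 -m handwheel '[0,0,0.004,0,0,0,0,0,0,0.008,0,0,0,0,0,0,0.01,0,0,0,0,0,0,0.012,0,0,0,0]'; python3 cl.py .085 | tail -1
```

```text
t: 35.67
tool_pos: [0.6108, 0.057, 0.0769]
eef_rot: [0.67, 0.742, 0.0, 0.0]
ft_force: [-8.1, 3.0, 27.6]
width: -0.003
finger_force: 13.9
0 [0.611 0.057 0.076] [ 0.    -0.     0.002]
```

Clamp2 hit its stop at 28 N. Now clamp1.

```bash
python3 -m handwheel '[0,0,-0.1,0,0,0,0,0,0,-0.2,0,0,0,0,0,0,-0.29,0,0,0,0,0,0,-0.29,0,0,0,0]'; python3 cl.py -.085
```

```text
t: 36.17
tool_pos: [0.6125, 0.0568, 0.2246]
eef_rot: [0.67, 0.742, 0.002, 0.002]
ft_force: [-0.0, -0.1, -0.3]
width: 0.001
finger_force: 0.0
turn [ 0.004  0.    -0.   ]
hi [ 0.454 -0.077  0.22 ] [-0.233 -0.344  0.007]
lo [ 0.454 -0.077  0.12 ] [-0.233 -0.345  0.207]
1.7 [ 0.449 -0.03   0.121] [-0.14  -0.345  0.205]
1.5 [ 0.448 -0.02   0.127] [-0.119 -0.345  0.193]
1.3 [ 0.446 -0.008  0.131] [-0.095 -0.345  0.185]
1.1 [0.445 0.004 0.127] [-0.072 -0.345  0.193]
0.9 [0.444 0.014 0.121] [-0.051 -0.345  0.204]
0.7 [0.443 0.023 0.114] [-0.032 -0.345  0.22 ]
0.5 [0.442 0.031 0.104] [-0.017 -0.345  0.239]
0.3 [0.442 0.036 0.094] [-0.007 -0.345  0.26 ]
0.15 [0.442 0.038 0.085] [-0.001 -0.345  0.277]
0.05 [0.442 0.039 0.079] [ 0.001 -0.345  0.289]
0 [0.441 0.04  0.076] [ 0.001 -0.345  0.295]
```

```bash
python3 -m handwheel '[-0.08,-0.1,-0.01,0,0,0,0,-0.16,-0.2,-0.01,0,0,0,0,-0.235,-0.3,-0.01,0,0,0,0,-0.235,-0.337,0,0,0,0,0,-0.235,-0.337,0.1,0,0,0,0,-0.235,-0.337,0.19,0,0,0,0,-0.235,-0.337,0.205,0,0,0,0,-0.235,-0.337,0.205,0,0,0,0]'; python3 cl.py -.082
```

```text
t: 37.17
tool_pos: [0.4548, -0.0772, 0.1186]
eef_rot: [0.67, 0.742, -0.0, -0.0]
ft_force: [-0.1, -0.3, 0.5]
width: 0.003
finger_force: 0.0
turn [-0.001 -0.    -0.   ]
hi [ 0.457 -0.076  0.22 ] [ 0.001  0.003 -0.203]
lo [ 0.457 -0.076  0.12 ] [ 0.001  0.004 -0.003]
1.7 [ 0.452 -0.03   0.121] [ 0.095  0.003 -0.005]
1.5 [ 0.451 -0.02   0.127] [ 0.115  0.003 -0.017]
1.3 [ 0.449 -0.008  0.131] [ 0.14   0.003 -0.025]
1.1 [0.448 0.004 0.127] [ 0.163  0.003 -0.017]
0.9 [0.447 0.014 0.121] [ 0.184  0.003 -0.006]
0.7 [0.446 0.023 0.114] [0.202 0.003 0.01 ]
0.5 [0.445 0.031 0.104] [0.217 0.003 0.029]
0.3 [0.445 0.036 0.094] [0.228 0.003 0.05 ]
0.15 [0.445 0.039 0.085] [0.233 0.004 0.067]
0.05 [0.445 0.04  0.079] [0.235 0.004 0.079]
0 [0.444 0.04  0.076] [0.235 0.004 0.085]
```

```bash
python3 -m handwheel '[0.04,0.003,-0.003,0,0,0,0,0.07,0.003,-0.004,0,0,0,0,0.095,0.003,-0.005,0,0,0,0,0.115,0.003,-0.016,0,0,0,0,0.14,0.003,-0.024,0,0,0,0,0.163,0.003,-0.017,0,0,0,0,0.184,0.003,-0.006,0,0,0,0,0.193,0.003,0.002,0,0,0,0]'
python3 -m handwheel '[0.009,0,0.008,0,0,0,0,0.017,0,0.017,0,0,0,0,0.024,0,0.027,0,0,0,0,0.03,0,0.037,0,0,0,0,0.035,0,0.048,0,0,0,0,0.04,0,0.058,0,0,0,0,0.043,0,0.066,0,0,0,0,0.043,0,0.071,0,0,0,0]'
python3 cl.py -.082 | tail -1
```

```text
t: 38.17
tool_pos: [0.4464, 0.0197, 0.117]
eef_rot: [0.67, 0.743, -0.0, -0.0]
ft_force: [1.2, -0.5, 3.2]
width: -0.003
finger_force: 1.3
t: 39.17
tool_pos: [0.4442, 0.0404, 0.0817]
eef_rot: [0.67, 0.742, -0.0, -0.0]
ft_force: [0.4, 1.8, 3.5]
width: 0.006
finger_force: 1.3
0 [0.444 0.04  0.076] [-0.001  0.     0.011]
```

```bash
python3 -m handwheel '[0,0,0.004,0,0,0,0,0,0,0.008,0,0,0,0,0,0,0.01,0,0,0,0,0,0,0.012,0,0,0,0]'; python3 -m handwheel '[0,0,-0.1,0,0,0,0,0,0,-0.2,0,0,0,0,0,0,-0.3,0,0,0,0,0.1,0,-0.4,0,0,0,0,0.2,0,-0.4,0,0,0,0,0.3,0,-0.4,0,0,0,0,0.3,0,-0.4,0,0,0,0,0.3,0,-0.4,0,0,0,0]'
python3 - <<'E'
from h import *
a=cv2.resize(snap('scene')['color'][115:235,230:390,::-1],(560,420),interpolation=2);b=cv2.resize(snap('side')['color'][180:310,220:350,::-1],(420,420)[:2],interpolation=2)
cv2.imwrite('pics/f.png',cv2.resize(np.hstack([a,b]),(800,343)))
E
```

```text
t: 39.67
tool_pos: [0.4446, 0.0404, 0.0766]
eef_rot: [0.67, 0.742, 0.0, 0.0]
ft_force: [-7.2, 3.2, 39.6]
width: -0.001
finger_force: 19.3
t: 40.67
tool_pos: [0.4287, 0.1892, 0.2757]
eef_rot: [0.67, 0.743, -0.0, 0.0]
ft_force: [-0.7, -0.2, 0.1]
width: -0.001
finger_force: 0.0
```

View pics/f.png

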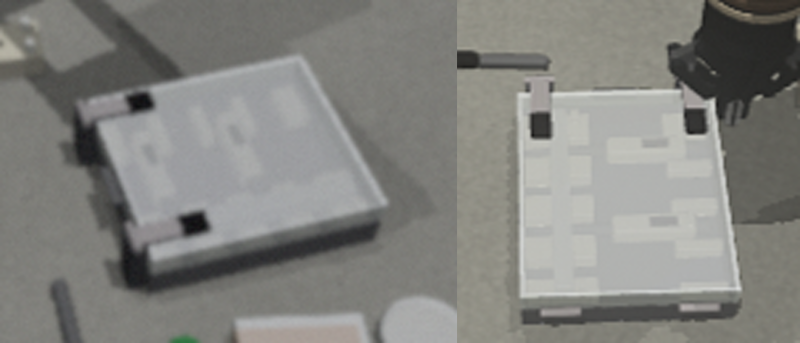

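The lid is shut and both clamps lie flat on it (left view: grips at (140,103) and (193,222)). Pipettes and bar are in place under it, and the arm is clear.

```bash
python3 -c "
from bench import env
print(env.sign_off())"
```

```text
the job is handed in; nothing more can be done
None
```

I put away both pipettes found on the bench (compartments 1 and 3, tips in the narrow end), laid the retaining bar in its groove, shut the lid gently and swung both clamps fully down, then handed the job in at about 41 s; no verdict came back.

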